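# Shift the rolling mill's gear lever into the marked slot

### The arm

A 6-joint arm with a two-finger parallel gripper is mounted at the origin on the work surface. World frame = base frame: x ahead of the robot, y to its left, z up, the work surface at z = 0. Lengths are in m, angles in rad, forces in N, time in s.
With the tool pointing down it reaches from about 0.15 to 0.775 m from the base axis. Payload 6.1 kg.
Tool frame: the origin (TCP) lies between the finger pads; the fingertips stand 17 mm ahead of it and the grasp point (between the pads) lies 2 mm behind it (env.nose_length is the distance from the TCP to the fingertips, in m); x points along the fingers, y is the direction in which the jaws open and shut, and the axes are right-handed (so a half turn about x gives the same grasp; the last joint's range is limited). The gripper opens to 85 mm and grips with 20 to 120 N. Pads are 22 mm wide; open, the fingers measure 114 mm over their backs; the gripper's body (76 mm by 85 mm) begins 54 mm behind the grasp point. The pads swing forward as they close: fully open they stand 13 mm farther back than shut.
Start: joints at [-1.335, 0.126, -0.04, 1.405, 0, 1.571], TCP at [0.123, -0.51, 0.248] pointing down, gripper open.
Joint ranges: [-2.72, 2.72], [-0.95, 1.95], [-1.27, 1.35], [-1.78, 2.02], [-1.46, 1.47], [-3.14, 3.14]. Speed limits (rad/s): [2.39, 2.39, 3.01, 3.14, 3.14, 3.14].

### API

Orientations are given as a unit quaternion [x, y, z, w].
In Python, from bench import env, read_camera, look_for, masks_of, pinpoint gives the robot as it stands.
- The arm moves only by the tool apply_moves, never from a script. Its argument "steps" is one flat list of numbers, 4 for each row, row after row: the shift along the world's x, y, z in mm, then the turn about the world's z in degrees. In form: [dx, dy, dz, turn, dx, dy, dz, turn, ...]. A call has 1 to 20 rows; each row shifts and turns the pose as measured when the row begins; what a row does not reach is not made up. A row lasts 1/8 s, in which the tool goes at most 62.5 mm and 10.7 degrees, less where a joint would pass 70% of its speed; a pose out of reach is approached as far as the arm can. A call is refused whole if a number of a shift passes 62.5 or a number of a turn 10.7, either way. A call with a gripper value outside its range is refused whole. "hand" is the closure in counts, from 0 (fully open) to 255 (shut), set as the call begins (left out, the last holds). The fingers move at their own pace and stop on an object; "grip_force" is the grip in N (left out, the last holds). Time passes only in rows, so rows that do not move let the fingers close. It gives the time, the measured TCP pose, the force and the opening at its end, in the units of the state.
- env.sense(): the state, without advancing time (a new reading comes with each control period).
- read_camera(name): name is "side" or "top"; returns a dict with "frame" (420x560x3 uint8, red, green, blue), "K" (3x3 intrinsics, pixels), "rvec" (rotation vector, rad) and "tvec" (3), from world to camera coordinates, as OpenCV has them. Camera axes: x right, y down, z forward; pixel columns grow to the right and rows downward; lengths in m; the calibration is good to about 2 mm. A picture is of the moment at which its call begins. There is no depth.
- env.job_done(): hands the job in, once; it reports no verdict.
Trained networks look in a picture, given as the dict that the camera call returned (one of the last four; its "shot" number tells which), for a name from the list of things; names that differ only in an ending like _2 or _b are one class to them, and where a whole thing is asked for, a point or a joint stands for the part that bears it (a point fixed in the world has none). Each returns a list of dicts, best first, with "conf" (0 to 1); they miss things now and then, are a little off and sometimes report something else, mostly with a low value. They report only what shows in the picture. A call takes as long as a camera call.
- look_for(picture, label): "bbox" ([left, top, right, bottom] in pixels, round what is visible of it).
- masks_of(picture, label): "mask" (420x560 bool, what is visible of it) and "bbox" ([left, top, right, bottom] in pixels, round what is visible of it).
- pinpoint(picture, label): "xy" ([column, row] in pixels: a listed point, or the origin of a listed thing).
The state is a dict: "time": time; "joint_positions": joint angles; "qvel": joint speeds; "effort": joint torques, N m; "tcp_pos": TCP position; "tcp_rot": TCP orientation; "contact_force": force on the tool from outside, world axes, zero at the start; "ft_torque": the same for the moment, N m; "gripper_width": finger opening in m.
Only numpy, scipy, OpenCV 4.12 (cv2) and the standard library are available. Lean on these libraries where they do the work, as an engineer would, in place of code of your own. Each camera call takes 0.05 s, during which the arm holds its last target. There are 200 camera calls.

### The job

The gear lever of the bench rolling mill is parked in the middle slot of its H-gate: with the fingertips, push it through the gate and fully home into the one corner slot that has the domed brass stud standing at its end. Do not run it into any other corner slot on the way, and only push it, gently, from the side: do not pinch it or pull up its grip sleeve. Leave the rings, tin, tools and everything else where they lie, and take the hand away when done.

Things in the scene. Friction and masses are not known exactly. Their poses are not given: they have to be found in the camera images.
- mill: the fixed bench rolling mill: green drive housing 250 x 240 mm, top 85 mm above the bench, with a grey steel gate plate, 136 mm square, on it (top at 93 mm), and a roll stand beside it. Origin on the bench under the gate's centre; x points across the gate (about away from the robot), y to the roll stand, z up. The stand fills y = 120 to 310 mm, x = -85 to 85 mm, 197 mm high
- gate (a point): centre of the gate, on the plate's top; axes as the mill. All cuts are 14 mm wide. A cross channel runs along y from -39 to 39 mm. At each of its ends (centre lines y = +32 and -32 mm) one corner slot runs to x = +37 and one to x = -37 mm: four in all, an H. A middle parking slot runs from the centre to x = -37 mm; no slot leads from the centre towards +x
- grip (a point): middle of the gear lever's black grip sleeve: upright, 22 mm in diameter (25 mm in its lowest 6 mm), 50 mm high, from 117 to 167 mm above the bench (this point at 142 mm). The lever never tilts: it slides over the plate. Below the sleeve a steel stem, 10 mm in diameter, goes down into the gate and runs against its walls with 2 mm of play to each side
- lever (a joint): position of the lever along the mill's x, in m: 0 in the cross channel, +0.032 at the end stop of a corner slot on the +x side, -0.032 at the end stop of a slot on the -x side. It moves with about 3 N of friction and stays where it is left; the walls and end stops are rigid
- cross (a joint): position of the lever along the mill's y, in m: 0 at the middle slot, +0.032 in line with the two corner slots at the roll-stand end, -0.032 with the two at the other end (the channel's ends stop it at +-0.034). About 3 N of friction, stays where it is left
- sleeve (a joint): how far the spring-loaded grip sleeve is pulled up on the lever, in m: 0 resting, at most 0.012; about 3 N of spring force
- marker: the marker stud: a domed brass stud, 16 mm in diameter and 16 mm high, standing on the gate plate just beyond the end of one of the four corner slots (at mill x = +55 or -55 mm, y = +32 or -32 mm); the other three places hold only tiny flat brass screws, 7 mm across. Origin at the centre of its underside, on the plate's top
- ring_a: bystander: plain steel ring, 25 mm across, 6 mm high, lying on the drive housing; origin at the centre of its underside
- ring_b: bystander: plain brass ring, 27 mm across, 8 mm high, lying on the drive housing; origin at the centre of its underside
- tin: bystander: small round aluminium tin, 38 mm across, 22 mm high, standing on the drive housing; origin at the centre of its underside
- driver: bystander: screwdriver, 170 mm long, lying on the bench near the mill
- hammer: bystander: wooden-handled hammer, 240 mm long, lying on the bench
- solder_block: bystander: white soldering block, 110 x 70 x 30 mm, on the bench; origin at the centre of its underside
- jar: bystander: amber glass jar with a steel cap, 64 mm across, 85 mm high; origin at the centre of its underside
- dish: bystander: small white bowl, 90 mm across, 30 mm high; origin at the centre of its underside

How it is judged:
By the outcome, as a careful person would: the job done as asked, in the order asked, and still so for the second after the job is handed in, with the robot touching nothing.
It also fails if it takes over 58 s, if anything falls off the work surface, if the arm or the gripper's body presses on something with over 40 N, if the wrist force passes 120 N, or if a joint passes its speed limit or range.

## Working session

There is one attempt and no reset: what is moved stays moved. The work goes in short steps, Python scripts to look and compute and a tool call to move; the robot and the scene stay as the last step left them, time stands still between calls to the robot, and variables do not carry over. Pictures are saved under pics/ and viewed, about 8 in all and at most 12, crops included, and the job is handed in when it is done.

Besides the shell and the picture viewer there is one more tool, called after "Emit:" as a command line: name --argument value ..., lists and objects as JSON in quotes. apply_moves: Moves the arm, as the interface text tells. Its arguments: {"type":"object","properties":{"steps":{"type":"array","items":{"type":"number"}},"hand":{"type":"number"},"grip_force":{"type":"number"}},"required":["steps"]}

```bash
mkdir -p pics; ls
cat > h.py <<'E'
import numpy as np, cv2
from bench import env, read_camera, look_for, masks_of, pinpoint
def ray(p,uv):
    R=cv2.Rodrigues(np.array(p["rvec"],float))[0]; t=np.array(p["tvec"],float).ravel()
    d=R.T@np.linalg.inv(p["K"])@np.array([uv[0],uv[1],1.]); return -R.T@t, d/np.linalg.norm(d)
def onz(p,uv,z):
    c,d=ray(p,uv); return c+d*(z-c[2])/d[2]
def tri(p,a,q,b):
    c,d=ray(p,a); e,f=ray(q,b)
    s=np.linalg.lstsq(np.c_[d,-f],e-c,rcond=None)[0]
    return (c+s[0]*d+e+s[1]*f)/2, np.linalg.norm(c+s[0]*d-e-s[1]*f)
def proj(p,X):
    return cv2.projectPoints(np.array(X,float).reshape(-1,3),np.array(p["rvec"],float),np.array(p["tvec"],float),np.array(p["K"],float),None)[0].reshape(-1,2)
def save(p,n,box=None,k=1):
    f=p["frame"][:,:,::-1]
    if box: f=f[box[1]:box[3],box[0]:box[2]]
    cv2.imwrite("pics/"+n+".png",cv2.resize(f,None,fx=k,fy=k,interpolation=cv2.INTER_CUBIC))
E
python3 - <<'E'
from h import *
np.set_printoptions(precision=4,suppress=True)
s=env.sense(); print(s["time"],s["tcp_pos"],s["tcp_rot"],s["gripper_width"],s["contact_force"])
T=read_camera("top");S=read_camera("side")
save(T,"top0");save(S,"side0")
for n in ["gate","grip","marker","mill","ring_a","ring_b","tin","jar"]:
    a=pinpoint(T,n)[:2];b=pinpoint(S,n)[:2]
    print(n,[(np.round(x["xy"]),round(x["conf"],2)) for x in a],[(np.round(x["xy"]),round(x["conf"],2)) for x in b])
    if a and b: print("   tri",tri(T,a[0]["xy"],S,b[0]["xy"]))
for p in (T,S): print(ray(p,(280,210)))
E
```

```text
pics
0.0 [ 0.1226 -0.5101  0.2475] [-0.7021 -0.0837  0.7023 -0.0826] 0.08519392846592735 [ 0.266  -0.344   1.0966]
gate [(array([290., 178.]), 0.82), (array([434., 228.]), 0.22)] [(array([260., 185.]), 0.81)]
   tri (array([ 0.5934, -0.0842,  0.1265]), np.float64(0.00652003186730108))
grip [(array([260., 211.]), 0.54), (array([298., 182.]), 0.47)] [(array([265., 180.]), 0.5)]
   tri (array([0.521 , 0.0034, 0.2364]), np.float64(0.08580687670310444))
marker [(array([281., 160.]), 0.46)] [(array([283., 215.]), 0.48), (array([241., 195.]), 0.41)]
   tri (array([ 0.5882, -0.0475,  0.0575]), np.float64(0.14193374541077605))
mill [(array([288., 184.]), 0.56)] [(array([261., 207.]), 0.92), (array([264., 147.]), 0.63)]
   tri (array([ 0.5921, -0.0817,  0.0274]), np.float64(0.008294923747627173))
ring_a [(array([261., 211.]), 0.56), (array([321., 170.]), 0.46)] [(array([256., 169.]), 0.58), (array([285., 218.]), 0.53)]
   tri (array([0.5305, 0.0025, 0.2738]), np.float64(0.11242453242960138))
ring_b [(array([261., 211.]), 0.56), (array([321., 170.]), 0.46)] [(array([256., 169.]), 0.58), (array([285., 218.]), 0.53)]
   tri (array([0.5305, 0.0025, 0.2738]), np.float64(0.11242453242960138))
tin [(array([262., 150.]), 0.57)] [(array([224., 208.]), 0.59)]
   tri (array([0.6867, 0.0053, 0.1041]), np.float64(0.013083427310679635))
jar [(array([386., 171.]), 0.8)] [(array([262., 146.]), 0.57)]
   tri (array([ 0.6435, -0.4021,  0.0209]), np.float64(0.002672856630965316))
(array([ 0.3646, -0.05  ,  1.4941]), array([ 0.0934, -0.0049, -0.9956]))
(array([0.3911, 0.9111, 1.1133]), array([ 0.0965, -0.6699, -0.7361]))
```

Run:
```python
from h import *
a=cv2.imread("pics/top0.png")[120:240,200:360]; b=cv2.imread("pics/side0.png")[130:250,180:340]
cv2.imwrite("pics/crop0.png",np.vstack([cv2.resize(x,None,fx=5,fy=5,interpolation=cv2.INTER_CUBIC) for x in (a,)]))
cv2.imwrite("pics/crop1.png",cv2.resize(b,None,fx=5,fy=5,interpolation=cv2.INTER_CUBIC))
```

```text
(no output)
```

View pics/top0.png

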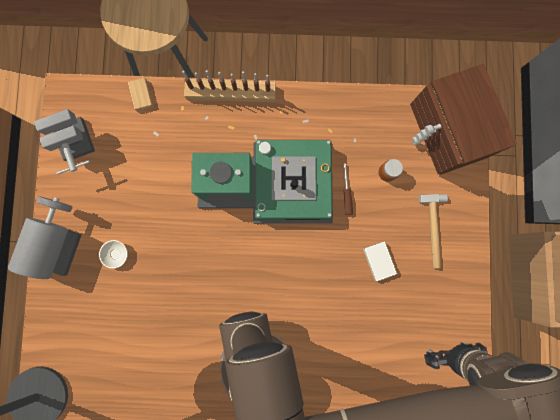

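View pics/crop0.png

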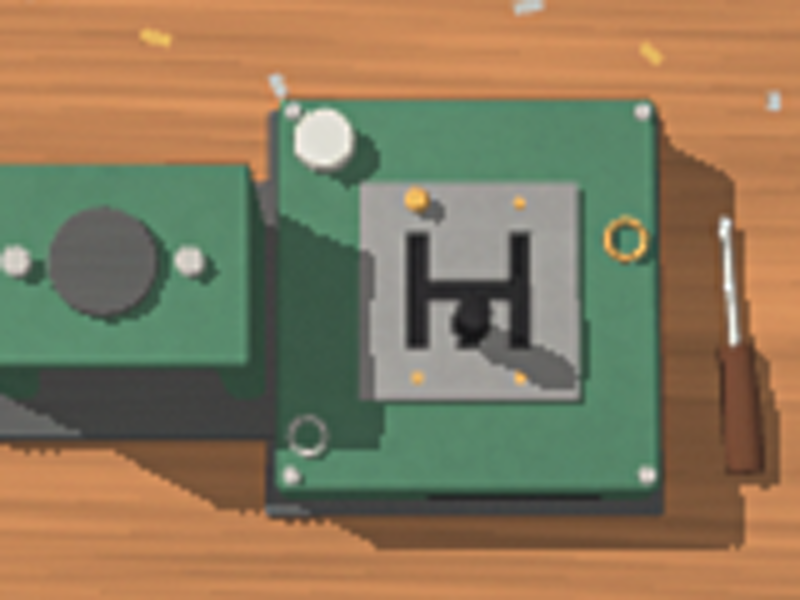

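View pics/crop1.png

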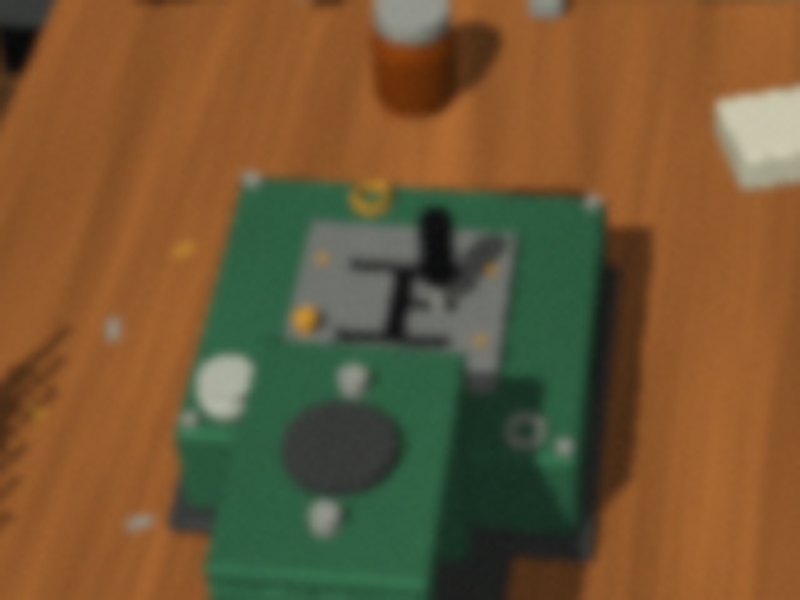

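The top view shows the marker stud at about pixel (283,160), which is the +x/+y corner on the far side and stand end. The lever is in the middle slot with its cap at about (294,183). The crops agree: the stud is upper left in the top view and beside the roll stand in the side view.

```bash
cat >> h.py <<'E'
def centroid(p,X,r=14):
    "dark lever-top centroid near expected"
    pass
E
python3 - <<'E'
from h import *
from scipy.spatial.transform import Rotation as Ro
np.set_printoptions(precision=4,suppress=True)
T=read_camera("top")
c=lambda u,v:(200+(u+.5)/5-.5,120+(v+.5)/5-.5)
# plate corners & H outer corners at z=.093, mill coords
img=[(361,183),(580,183),(361,401),(580,401),(406,232),(530,232),(406,348),(530,348)]
m=np.array([(68,68),(68,-68),(-68,68),(-68,-68),(37,39),(37,-39),(-37,39),(-37,-39)])/1000
W=np.array([onz(T,c(*i),.093)[:2] for i in img])
M=cv2.estimateAffinePartial2D(m,W)[0]; print(M,"scale",np.hypot(M[0,0],M[1,0]),"yaw",np.degrees(np.arctan2(M[1,0],M[0,0])))
print((m@M[:,:2].T+M[:,2]-W)*1000)
A=M[:,:2]/np.hypot(M[0,0],M[1,0])
g=T["frame"].astype(int).sum(2)
# lever cap at z=.167: crop approx (472,312)
for uv in [(472,312)]: 
    w=onz(T,c(*uv),.167)[:2]; print("lever world",w,"mill",A.T@(w-M[:,2]))
w=onz(T,c(417,199),.105)[:2]; print("stud mill",A.T@(w-M[:,2]))
s=env.sense(); print(Ro.from_quat(s["tcp_rot"]).as_matrix())
for x in(-32,-20,-10,0): 
    w=A@np.array([x/1000,0])+M[:,2]; q=proj(T,[[*w,.167]])[0]; print(x,w,(q-[200,120])*5+2)
E
```

```text
[[ 0.9999 -0.0305  0.5981]
 [ 0.0305  0.9999 -0.0955]] scale 1.0004081987998086 yaw 1.7453700279102529
[[ 0.1671  0.5613]
 [-0.2454  1.339 ]
 [ 1.104   0.9571]
 [ 0.8863  0.3567]
 [ 0.1467 -0.3382]
 [-0.0313 -1.072 ]
 [-0.9541 -0.3274]
 [-1.0735 -1.4764]]
lever world [ 0.5731 -0.0951] mill [-0.025   0.0012]
stud mill [0.0553 0.0327]
[[-0.      0.2336 -0.9723]
 [ 0.     -0.9723 -0.2336]
 [-1.     -0.      0.    ]]
-32 [ 0.5661 -0.0965] [474.0971 323.8612]
-20 [ 0.5781 -0.0961] [474.0456 303.6722]
-10 [ 0.5881 -0.0958] [474.0027 286.877 ]
0 [ 0.5981 -0.0955] [473.9599 270.1081]
```

Emit:
apply_moves --steps '[36, 37, 0, -1, 36, 37, 0, -1, 36, 37, 0, -1, 36, 37, 0, -1, 36, 37, 0, -1, 36, 37, 0, -1, 36, 37, 0, -1, 36, 37, 0, -1, 36, 37, 0, -1, 36, 37, 0, -1, 36, 37, 0, -1.7]' --hand 255 --grip_force 20

```text
time: 2.33
tcp_pos: [0.5272, -0.0919, 0.2491]
tcp_rot: [0.709, 0.005, -0.706, 0.007]
contact_force: [1.0, -0.8, -0.3]
gripper_width: 0.0004
```

Emit:
apply_moves --steps '[-2, -3, -30, 0.7, 0, -3, -30, 0, 0, 0, -30, 0, 0, 0, -2, 0, 0, 0, 0, 0]'

```text
time: 2.95
tcp_pos: [0.5285, -0.0941, 0.1553]
tcp_rot: [0.709, 0.012, -0.705, 0.014]
contact_force: [1.1, -0.6, 0.9]
gripper_width: 0.0006
```

Run:
```python
from h import *
s=env.sense(); print(s["time"],s["tcp_pos"],s["contact_force"])
T=read_camera("top");S=read_camera("side")
a=cv2.resize(T["frame"][120:240,220:360,::-1],None,fx=4,fy=4,interpolation=cv2.INTER_CUBIC)
b=cv2.resize(S["frame"][100:220,190:250+80,::-1],None,fx=4,fy=4,interpolation=cv2.INTER_CUBIC)
cv2.imwrite("pics/v1.png",cv2.resize(np.hstack([a,b]),(800,343)))
```

```text
2.95 [ 0.52851428 -0.09411124  0.15534662] [ 1.11768872 -0.64372089  0.94837693]
```

View pics/v1.png

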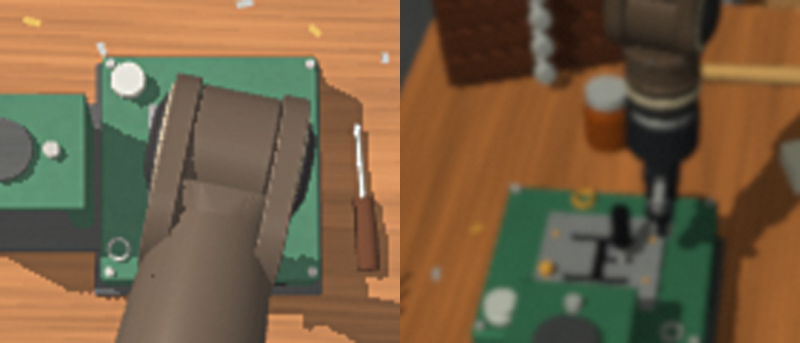

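The side view shows the closed fingertips beside the lever, on its −x side, with a clear gap. The arm hides the gate in the top view. I'll start the gentle +x push.

Emit:
apply_moves --steps '[6, -3, 0, 0, 6, -2, 0, 0, 5, 0, 0, 0, 5, 0, 0, 0, 4, 0, 0, 0, 4, 0, 0, 0]'

```text
time: 3.8
tcp_pos: [0.5612, -0.1, 0.1583]
tcp_rot: [0.71, 0.011, -0.704, 0.014]
contact_force: [-2.2, 1.0, 1.9]
gripper_width: -0.0001
```

Emit:
apply_moves --steps '[4, 1, 0, 0, 4, 1, -1, 0, 3, 0, -1, 0]'

```text
time: 4.18
tcp_pos: [0.5724, -0.0981, 0.1562]
tcp_rot: [0.71, 0.011, -0.704, 0.015]
contact_force: [-3.1, 0.3, 1.3]
gripper_width: 0.0004
```

```bash
cat > look.py <<'E'
import sys
from h import *
O=np.array([.5981,-.0955]); t=np.radians(1.75); A=np.array([[np.cos(t),-np.sin(t)],[np.sin(t),np.cos(t)]])
def mill(x): return A.T@(np.array(x)[:2]-O)*1000
def world(x,y): return A@np.array([x,y])/1000+O
s=env.sense(); print(s["time"],"tcp mill",mill(s["tcp_pos"]).round(1),"F",np.round(s["contact_force"],1))
S=read_camera("side")
for d in pinpoint(S,"grip")[:3]: print("grip",np.round(d["xy"],1),round(d["conf"],2),mill(onz(S,d["xy"],.142)).round(1))
f=cv2.resize(S["frame"][130:230,200:320,::-1],None,fx=6,fy=6,interpolation=cv2.INTER_CUBIC)
for x in(-32,0,32):
    for y in (-32,0,32):
        q=proj(S,[[*world(x,y),.167]])[0]; q=((q-[200,130])*6+2.5).astype(int); cv2.circle(f,tuple(int(i) for i in q),3,(255,0,255),-1)
cv2.imwrite("pics/%s.png"%sys.argv[1],f)
E
python3 look.py v2
```

```text
4.175 tcp mill [-25.8  -1.8] F [-3.1  0.3  1.3]
grip [261.3 178.5] 0.44 [-4.  -2.1]
```

View pics/v2.png

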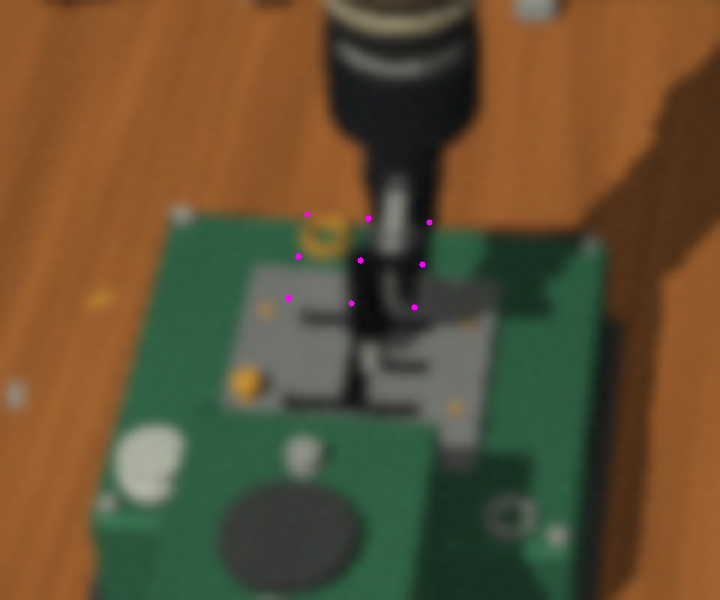

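The side view shows the lever top at about crop pixel (367,255), nearly at the cross-channel mark (360,260), at x ≈ −4 mm. I'll keep pushing in small steps until it reaches the wall.

Emit:
apply_moves --steps '[2, 0, 0, 0, 2, 0, 0, 0]'

```text
time: 4.53
tcp_pos: [0.5765, -0.0979, 0.1559]
tcp_rot: [0.71, 0.011, -0.704, 0.014]
contact_force: [-3.0, 0.2, 2.2]
gripper_width: 0.0
```

Emit:
apply_moves --steps '[1.5, 0, 0, 0, 0, 0, 0, 0]'

```text
time: 4.78
tcp_pos: [0.5781, -0.0979, 0.1559]
tcp_rot: [0.71, 0.011, -0.704, 0.014]
contact_force: [-3.1, -0.3, 1.9]
gripper_width: 0.0003
```

Emit:
apply_moves --steps '[1, 0, 0, 0, 0, 0, 0, 0]'

```text
time: 5.03
tcp_pos: [0.5791, -0.0979, 0.1559]
tcp_rot: [0.71, 0.011, -0.704, 0.014]
contact_force: [-2.3, 0.6, 0.8]
gripper_width: -0.0001
```

Emit:
apply_moves --steps '[1, 0, 0, 0, 0, 0, 0, 0]'

```text
time: 5.28
tcp_pos: [0.5802, -0.0979, 0.1559]
tcp_rot: [0.71, 0.011, -0.704, 0.014]
contact_force: [-2.5, 0.2, 1.2]
gripper_width: -0.0003
```

Emit:
apply_moves --steps '[1, 0, 0, 0, 0, 0, 0, 0]'

```text
time: 5.52
tcp_pos: [0.5805, -0.0979, 0.1559]
tcp_rot: [0.709, 0.011, -0.705, 0.014]
contact_force: [-4.3, 0.7, 1.6]
gripper_width: 0.0003
```

Emit:
apply_moves --steps '[1, 0, 0, 0, 0, 0, 0, 0]'

```text
time: 5.78
tcp_pos: [0.5806, -0.0978, 0.156]
tcp_rot: [0.709, 0.011, -0.705, 0.014]
contact_force: [-4.8, 0.5, 2.0]
gripper_width: 0.0002
```

The force rose to about 5 N and the motion stopped, so the lever is against the far wall of the cross channel. Next I'll go round to its −y side.

Emit:
apply_moves --steps '[-14, 0, 0, 0, -14, 0, 0, 0, 0, -15, 0, 0, 0, -15, 0, 0, 0, -14, 0, 0, 15, 0, 0, 0, 15, 0, 0, 0, 15, 0, 0, 0, 0, 0, 0, 0]'

```text
time: 6.9
tcp_pos: [0.6015, -0.146, 0.1557]
tcp_rot: [0.71, 0.011, -0.704, 0.014]
contact_force: [-0.8, 0.2, -0.9]
gripper_width: 0.0003
```

Emit:
apply_moves --steps '[0, 10, 0, 0, -1, 10, 0, 0, 0, 5, 0, 0, 0, 5, 0, 0, 0, 4, 0, 0, 0, 0, 0, 0]'

```text
time: 7.65
tcp_pos: [0.5995, -0.1098, 0.1554]
tcp_rot: [0.71, 0.01, -0.704, 0.015]
contact_force: [1.4, -1.7, -0.6]
gripper_width: -0.0
```

```bash
python3 look.py v3
```

```text
7.65 tcp mill [  1.  -14.3] F [ 1.4 -1.7 -0.6]
grip [257.6 180.6] 0.58 [6.2 8.4]
```

View pics/v3.png

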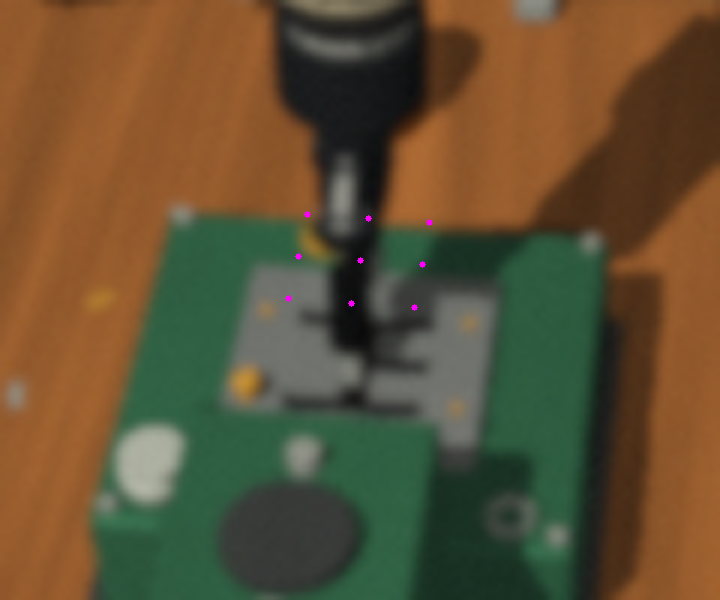

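The side view shows the lever has moved towards the stand: its top is at about (355,265), y ≈ +9 mm, still in the cross channel. I'll keep pushing +y.

Emit:
apply_moves --steps '[0, 4, 0, 0, 0, 4, 0, 0, 0, 4, 0, 0, 0, 3, 0, 0, 0, 0, 0, 0]'

```text
time: 8.38
tcp_pos: [0.5993, -0.0946, 0.1554]
tcp_rot: [0.71, 0.009, -0.704, 0.015]
contact_force: [-0.4, -2.5, -0.7]
gripper_width: -0.0001
```

Emit:
apply_moves --steps '[0, 2, 0, 0, 0, 2, 0, 0, 0, 0, 0, 0]'

```text
time: 8.75
tcp_pos: [0.5992, -0.0904, 0.1554]
tcp_rot: [0.71, 0.009, -0.704, 0.015]
contact_force: [-0.7, -2.7, -1.8]
gripper_width: 0.0001
```

Emit:
apply_moves --steps '[0, 1.5, 0, 0, 0, 0, 0, 0]'

```text
time: 9.0
tcp_pos: [0.5991, -0.0888, 0.1554]
tcp_rot: [0.71, 0.009, -0.704, 0.015]
contact_force: [-0.9, -2.9, -1.8]
gripper_width: -0.0
```

Emit:
apply_moves --steps '[0, 1.5, 0, 0, 0, 0, 0, 0]'

```text
time: 9.25
tcp_pos: [0.5991, -0.0873, 0.1553]
tcp_rot: [0.71, 0.009, -0.704, 0.015]
contact_force: [-0.6, -1.6, -1.7]
gripper_width: -0.0002
```

Emit:
apply_moves --steps '[0, 1, 0, 0, 0, 0, 0, 0]'

```text
time: 9.5
tcp_pos: [0.5991, -0.0862, 0.1554]
tcp_rot: [0.71, 0.009, -0.704, 0.015]
contact_force: [-0.9, -3.3, -0.6]
gripper_width: 0.0
```

Emit:
apply_moves --steps '[0, 1, 0, 0, 0, 0, 0, 0]'

```text
time: 9.75
tcp_pos: [0.5991, -0.0858, 0.1554]
tcp_rot: [0.71, 0.009, -0.704, 0.015]
contact_force: [-1.2, -4.2, -0.9]
gripper_width: -0.0001
```

Emit:
apply_moves --steps '[0, 1, 0, 0, 0, 0, 0, 0]'

```text
time: 10.0
tcp_pos: [0.5991, -0.0856, 0.1554]
tcp_rot: [0.71, 0.008, -0.704, 0.016]
contact_force: [-0.6, -4.7, -1.1]
gripper_width: -0.0
```

```bash
python3 look.py v4
```

```text
10.0 tcp mill [1.3 9.8] F [-0.6 -4.7 -1.1]
grip [256.8 187.6] 0.47 [ 4.4 39.4]
```

View pics/v4.png

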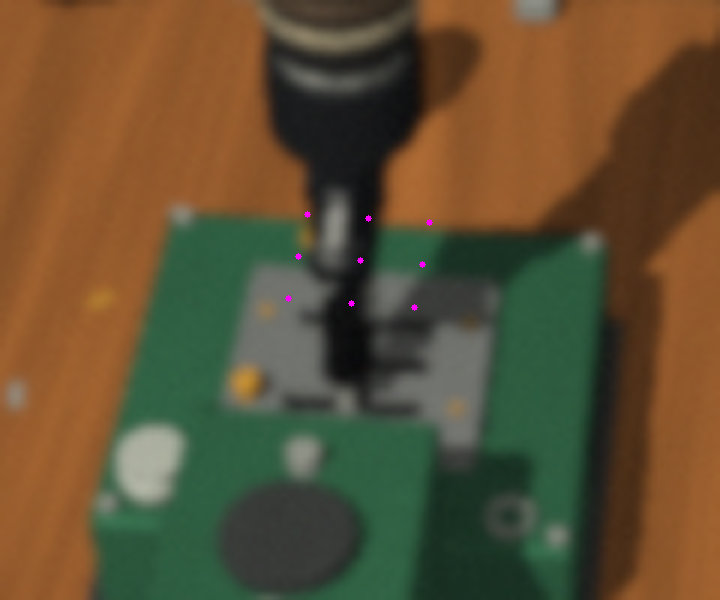

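The force rose to about 5 N and the motion stopped, so the lever is at the stand end of the channel with its top at about (347,290). Next I'll go round to its −x side.

Emit:
apply_moves --steps '[0, -9, 0, 0, 0, -9, 0, 0, -15, 0, 0, 0, -15, 0, 0, 0, -15, 0, 0, 0, 0, 13, 0, 0, 0, 13, 0, 0, 0, 12, 0, 0, 0, 0, 0, 0]'

```text
time: 11.22
tcp_pos: [0.5507, -0.0614, 0.1562]
tcp_rot: [0.71, 0.01, -0.704, 0.015]
contact_force: [0.1, -1.4, -0.4]
gripper_width: 0.0002
```

Emit:
apply_moves --steps '[10, -2, 0, 0, 8, 0, 0, 0, 5, 0, 0, 0, 5, 0, 0, 0, 4, 0, 0, 0, 0, 0, 0, 0]'

```text
time: 11.98
tcp_pos: [0.5848, -0.0639, 0.1555]
tcp_rot: [0.71, 0.01, -0.704, 0.014]
contact_force: [-1.8, -0.4, 0.5]
gripper_width: -0.0002
```

Emit:
apply_moves --steps '[4, 0, 0, 0, 4, 0, 0, 0, 4, 0, 0, 0, 0, 0, 0, 0]'

```text
time: 12.48
tcp_pos: [0.5967, -0.0637, 0.1554]
tcp_rot: [0.709, 0.011, -0.705, 0.014]
contact_force: [-2.2, 0.7, 0.8]
gripper_width: 0.0003
```

Emit:
apply_moves --steps '[4, 0, 0, 0, 3, 0, 0, 0, 2, 0, 0, 0, 0, 0, 0, 0]'

```text
time: 12.98
tcp_pos: [0.6062, -0.0635, 0.1553]
tcp_rot: [0.709, 0.011, -0.705, 0.014]
contact_force: [-2.9, 1.4, 1.0]
gripper_width: 0.0001
```

Emit:
apply_moves --steps '[1.5, 0, 0, 0, 0, 0, 0, 0]'

```text
time: 13.22
tcp_pos: [0.6078, -0.0635, 0.1553]
tcp_rot: [0.709, 0.011, -0.705, 0.014]
contact_force: [-2.6, 1.1, 1.1]
gripper_width: -0.0001
```

Emit:
apply_moves --steps '[1.5, 0, 0, 0, 0, 0, 0, 0]'

```text
time: 13.48
tcp_pos: [0.6093, -0.0635, 0.1553]
tcp_rot: [0.709, 0.011, -0.705, 0.014]
contact_force: [-1.9, 1.6, 0.7]
gripper_width: -0.0001
```

Emit:
apply_moves --steps '[1.5, 0, 0, 0, 0, 0, 0, 0]'

```text
time: 13.72
tcp_pos: [0.6096, -0.0635, 0.1553]
tcp_rot: [0.708, 0.011, -0.706, 0.014]
contact_force: [-5.0, 0.7, 2.5]
gripper_width: -0.0001
```

The lever stopped where predicted (about 0.6095), with the force rising. One firmer nudge, then I'll retreat.

Emit:
apply_moves --steps '[1.5, 0, 0, 0, 1.5, 0, 0, 0, 0, 0, 0, 0]'

```text
time: 14.1
tcp_pos: [0.6097, -0.0635, 0.1553]
tcp_rot: [-0.706, -0.011, 0.708, -0.014]
contact_force: [-4.2, 0.7, 1.3]
gripper_width: -0.0
```

Emit:
apply_moves --steps '[-15, 0, 0, 0, -20, 0, 0, 0, -20, 0, 0, 0, 0, 0, 30, 0, 0, 0, 40, 0, -30, -40, 30, 0, -40, -40, 0, 0, -40, -40, 0, 0, -40, -40, 0, 0, -30, -40, 0, 0, -30, -40, 0, 0, 0, 0, 0, 0, 0, 0, 0, 0]'

```text
time: 15.72
tcp_pos: [0.3459, -0.3159, 0.2613]
tcp_rot: [0.714, 0.004, -0.7, 0.02]
contact_force: [-0.0, 0.3, 0.3]
gripper_width: -0.0002
```

```bash
python3 look.py v5
python3 - <<'E'
from look import *
T=read_camera("top"); f=cv2.resize(T["frame"][120:240,240:360,::-1],None,fx=5,fy=5,interpolation=cv2.INTER_CUBIC)
for d in pinpoint(T,"grip")[:2]: print("top grip",d["xy"],d["conf"],mill(onz(T,d["xy"],.142)))
q=proj(T,[[*world(32,32),.167]])[0]; print("expected lever top in crop",(q-[240,120])*5+2)
cv2.imwrite("pics/top5.png",f)
E
```

```text
15.725 tcp mill [-258.8 -212.6] F [-0.   0.3  0.3]
grip [246.4 184.3] 0.55 [38.3 28.1]
15.825 tcp mill [-258.4 -211.9] F [-0.7 -0.4 -0.1]Traceback (most recent call last):
  File "<stdin>", line 1, in <module>
  File "look.py", line 13, in <module>
    cv2.imwrite("pics/%s.png"%sys.argv[1],f)
                              ~~~~~~~~^^^
IndexError: list index out of range
```

View pics/v5.png

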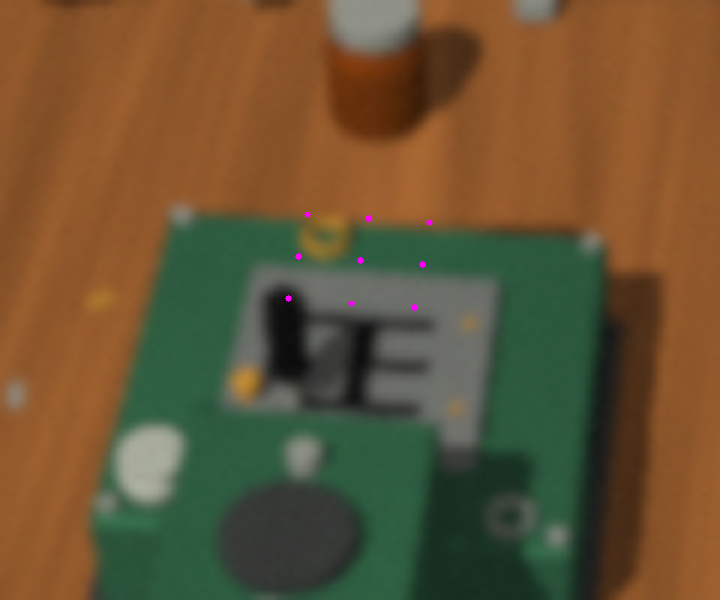

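The side view shows the lever at its predicted end position, with its top at about (285,295) against the mark at (288,298). It stands beside the brass stud at (246,382), the rings and tin have not moved, and the hand is clear. I'll check once from the top, then hand in.

Run:
```python
import sys; sys.argv=["","tmp"]
from look import *
T=read_camera("top"); f=cv2.resize(T["frame"][120:240,240:360,::-1],None,fx=5,fy=5,interpolation=cv2.INTER_CUBIC)
q=proj(T,[[*world(32,32),.167]])[0]; print("expected lever top in crop",(q-[240,120])*5+2)
cv2.imwrite("pics/top5.png",f)
```

```text
15.925 tcp mill [-258.3 -211.5] F [-0.1 -0.2  0.1]
grip [247.4 185.7] 0.55 [34.3 34. ]
expected lever top in crop [219.59951437 216.47204598]
```

View pics/top5.png

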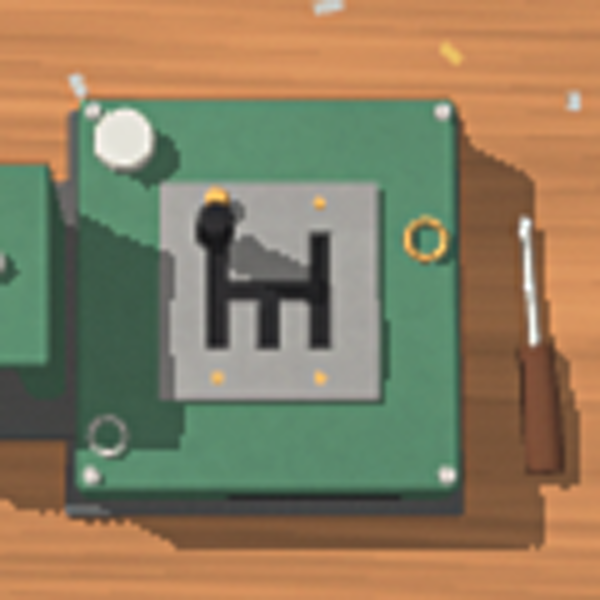

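The top view shows the lever at (215,217) in the stud's slot, within a few crop pixels (about 1 px of the camera image) of the expected end position (220,216). The rings, tin and driver have not moved.

```bash
python3 -c "
from bench import env; print(env.job_done())"
```

```text
the job is handed in; nothing more can be done
None
```

The lever is fully home in the corner slot with the domed brass stud (far side, roll-stand end), and the job is handed in at about 16 s of the 58 s allowed.

- **Moves:** I pushed the lever with the closed fingertips from the side only, in three pushes. It went out of the middle slot (+x), along the cross channel to its end (+y), then into the slot (+x). It entered no other corner slot.
- **Force:** each push ended at a rigid stop, with about 5 N the highest reading between moves. The last one stopped where I had predicted the end stop, within about 0.2 mm.
- **Last checks:** the side and top pictures show the lever at the slot's end beside the stud. The rings, tin and screwdriver are in their original places, and the hand is well clear with about 0 N contact.
- **Disagreement:** the network's two last readings of the grip position were (38, 28) and (34, 34) mm, against the true end of (32, 32 to 34). That spread looks like network noise. No check failed.

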